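# Put the setting block away and hold the comparator's lifting lever at full lift

### The arm

A 6-joint arm with a two-finger parallel gripper is mounted at the origin on the work surface. World frame = base frame: x ahead of the robot, y to its left, z up, the work surface at z = 0. Lengths are in m, angles in rad, forces in N, time in s.
With the tool pointing down it reaches from about 0.425 to 0.95 m from the base axis. Payload 3.5 kg.
Tool frame: the origin (TCP) lies on the centre line of the jaws, within the pads' length; the fingertips stand 14 mm ahead of it and the grasp point (between the pads) lies 5 mm behind it (ctrl.finger_overhang is the distance from the TCP to the fingertips, in m); z points along the fingers, y is the line along which they close (so a half turn about z gives the same grasp; the last joint's range is limited). The gripper opens to 85 mm and grips with 20 to 120 N. Pads are 22 mm wide; open, the fingers measure 114 mm over their backs; the gripper's body (76 mm by 85 mm) begins 54 mm behind the grasp point. The pads swing forward as they close: fully open they stand 13 mm farther back than shut.
Start: joints at [-1.364, 0.286, 1.577, -0, 1.279, -0.15], TCP at [0.236, -0.632, 0.245] pointing down, gripper open.
Joint ranges: [-2.77, 2.77], [-0.9, 2.22], [0.21, 2.48], [-1.53, 4.67], [0.24, 2.81], [-2.84, 2.84]. Speed limits (rad/s): [2.79, 2.79, 3.14, 3.14, 3.14, 3.14].

### API

Orientations are given as a unit quaternion [x, y, z, w].
In Python, from plant import ctrl gives the robot as it stands.
- The arm moves only by the tool send_rows, never from a script. Its argument "moves" is text: rows parted by semicolons, each of 7 numbers parted by spaces: the turn, a rotation vector about the tool's x, y, z in units of 360 degrees (1.0 is 360 degrees), then the shift along the tool's x, y, z in units of 20 cm (1.0 is 20 cm), then the gripper's target within -1 to 1 (fully open at 1, half-way at 0, shut at -1). A call has 1 to 12 rows; each row is the pose to reach, as a shift and turn from the pose commanded when the call began, along the tool's axes at that moment, turning the shorter way round; what a row does not reach only later rows make up. A row lasts 1/8 s, in which the tool goes at most 62.5 mm and 10.7 degrees, less where a joint would pass 70% of its speed; a pose out of reach is approached as far as the arm can. A call with a number of a shift or a turn outside -1 to 1 is refused whole. A call with a gripper value outside its range is refused whole. The fingers move at their own pace and stop on an object; "newtons" is the grip in N (left out, the last holds). Time passes only in rows, so rows that repeat a pose let the fingers close. It gives the time, the measured TCP pose, the force, the opening and the grip force at its end, in the units of the state.
- ctrl.get_state(): the state, without advancing time (a new reading comes with each control period).
- ctrl.read_camera(name): name is "scene" or "top" or "wrist"; returns a dict with "image" (420x560x3 uint8, red, green, blue), "fovy" (degrees; the focal length in pixels is half the picture's height over the tangent of half this angle, whatever the lens; pixels are square), "cx", "cy" (the principal point, pixels), "extrinsics" (4x4, takes a point from camera to world coordinates). Camera axes: x right, y up, looking along -z (the intrinsics and any distortion apply to the point x, -y, -z); pixel columns grow to the right and rows downward; lengths in m; the calibration is good to about 2 mm. The wrist camera is an equidistant fisheye: a pixel r from the principal point sees the ray r / f radians off the axis. A picture is of the moment at which its call begins. There is no depth.
- ctrl.sign_off(): hands the job in; it is judged then, once.
The state is a dict: "time": time; "qpos": joint angles; "dq": joint speeds; "joint_efforts": joint torques, N m; "eef_pos": TCP position; "tcp_rot": TCP orientation; "contact_force": force on the tool from outside, world axes, zero at the start; "wrist_torque": the same for the moment, N m; "opening": opening from 0.0 (shut) to 1.0 (fully open); "finger_force": force on a finger pad.
Only numpy, scipy, OpenCV 4.12 (cv2) and the standard library are available. Lean on these libraries where they do the work, as an engineer would, in place of code of your own. Each camera call takes 0.05 s, during which the arm holds its last target. There are 200 camera calls.

### The job

The piston comparator has just been zeroed: put the yellow-banded setting block away upright in the rack slot with the yellow label, set down gently and fully home, not dropped. Then swing the comparator's red-ball cam lever down from its rest until it lies level, which is the top of the cam where the measuring tip is lifted highest, and hold it there: it springs back if let go, so finish while still holding the lever at full lift, ready for the mechanic to slide the first piston under. Leave the other blocks, pistons, parts and tools where they are.

Things in the scene. Friction and masses are not known exactly. Their poses are not given: they have to be found in the camera images.
- block_yellow: the yellow setting block: ground steel, 20 x 30 x 60 mm tall (its x, y, z), about 0.28 kg, with a yellow band 6 to 16 mm below its top and a yellow patch on top; stands upright on the bench in front of the rack and comparator. Origin: centre of its underside, z up.
- slot_yellow (a point): centre of the floor of the empty rack slot that has the yellow label. The slot is 24 mm (its x) by 34 mm (its y) and 20 mm deep with a 2 mm chamfer, so its mouth is 20 mm above this point; z up. Its label, a yellow 12 x 30 mm plate, lies on the rack's top 32 mm from the slot's centre towards its -x (robot side). A block fits either way round, its x along the slot's x; when home its origin coincides with this point and the yellow block stands 40 mm out of the rack.
- rack: fixed wooden rack, 76 mm (x) x 220 mm (y) x 30 mm tall, with a row of four slots 50 mm apart along its y, 8 mm behind (+x of) its middle; the two outer slots hold the white and blue blocks, the two middle ones (yellow and green label, in either order) are empty. Origin: centre of its underside on the bench.
- handle: the cam lever's handle: 10 mm steel rod ending in a red ball 30 mm across, which can be pinched across (along the comparator's y) or pressed from above. Origin: centre of the ball. It is 130 mm from the pivot axis, rigid with the lever. It is free on both sides by over 30 mm.
- lever (a joint): angle of the cam lever, rad: 0 at rest against its stop, where the lever slopes up 60 degrees above level towards the robot side (-x of the comparator); it grows as the ball swings forward and down. 1.047 = lever level = highest lift of the cam; beyond that the tip falls again, stop at 1.547. A return spring pushes it back to rest from everywhere: about 2 N at the ball at rest, 3.5 N at the top.
- spindle (a joint): lift of the measuring spindle by the cam, m: 0 at rest, 0.008 at the highest point.
- lever_pivot (a point): point on the lever's horizontal pivot axis, in the plane in which the ball swings, 170 mm above the bench. Axes of the comparator: its -x points from the column to the front (robot side), y along the pivot axis, z up. The ball swings about it at radius 130 mm from 60 degrees above its -x to along its -x.
- gauge: fixed bench comparator: green base 200 x 150 x 40 mm, from 55 mm in front of to 145 mm behind the spindle, round steel anvil, steel column 310 mm tall 105 mm behind the spindle, arm, dial 60 mm across with its top 292 mm high. Origin: on the bench under the spindle; same axes as lever_pivot, which is 20 mm in front (-x) and 47 mm to the side (-y) of the spindle.
- block_green: green-banded setting block, 20 x 30 x 50 mm, standing on the bench near the yellow one; leave it alone. Origin: centre of its underside.
- block_white: white-banded setting block, 20 x 30 x 45 mm, in an outer slot of the rack; leave it. Origin: centre of its underside.
- block_blue: blue-banded setting block, 20 x 30 x 70 mm, in the other outer slot; it stands 50 mm out of the rack; leave it. Origin: centre of its underside.
- piston1: pump piston standing on its brass slipper, 28 mm across at the foot, 20 mm above, 60 mm tall; leave it. Origin: centre of its underside.
- piston2: a second such piston; leave it. Origin: centre of its underside.
- bearing: steel bearing ring 72 mm across, 18 mm high, lying near the robot; leave it. Origin: centre of its underside.
- hammer: hammer, 280 mm long, lying on the bench; leave it. Origin under its middle.
- screwdriver: orange screwdriver, 200 mm long, lying on the bench; leave it. Origin under its middle.
- barrel: black pump cylinder block 112 mm across, 85 mm tall, 4.5 kg; leave it. Origin: centre of its underside.

How it is judged:
On the way, in this order (a step that is already met when the one before it is completed fails the run):
1. the yellow setting block stands fully home in the yellow-labelled slot, released (horizontal distance between block_yellow and slot_yellow below 0.006 m and z of block_yellow in the frame of slot_yellow below 0.003 m and angle between block_yellow's own z axis and vertical below 0.1 rad and linear speed of block_yellow below 0.03 m/s and contact force between block_yellow and the fingers below 0.1 N), for 0.2 s.
2. the cam lever is brought to its highest lift by the fingers (value of joint lever between 0.927 and 1.167 rad and value of joint spindle above 0.0074 m and contact force between handle and the fingers above 0.5 N), for 0.3 s.
At the end, for the whole second after the job is handed in: Through the last second the fingers (over 0.5 N) hold the lever still within 0.12 rad of level, spindle lifted over 7.4 of 8 mm; the yellow block stands released and still in the yellow-labelled slot, within 6 mm of centre, tilt under 0.1 rad, underside under 3 mm above the floor (all of step 1 and all of step 2 and velocity of joint lever between -0.1 and 0.1 rad/s); the arm keeps its last pose, push and grip.
It fails at once if the yellow setting block is dropped (falls free faster than 0.5 m/s) (linear speed of block_yellow above 0.5 m/s and contact force between block_yellow and the fingers below 0.05 N).
It fails at once if another setting block is moved more than 20 mm (distance of any of block_green, block_white, block_blue from where it was at the start of the episode above 0.02 m).
It fails at once if a piston, the bearing, the cylinder block or a tool is moved more than 30 mm (distance of any of piston1, piston2, bearing, barrel, hammer, screwdriver from where it was at the start of the episode above 0.03 m).
It also fails if it takes over 56 s, if anything falls off the work surface, if the arm or the gripper's body presses on something with over 40 N, if the wrist force passes 120 N, or if a joint passes its speed limit or range.

## Working session

There is one attempt and no reset: what is moved stays moved. The work goes in short steps, Python scripts to look and compute and a tool call to move; the robot and the scene stay as the last step left them, time stands still between calls to the robot, and variables do not carry over. Pictures are saved under pics/ and viewed, at most 10 in all, crops included, and the job is handed in when it is done.

Besides the shell and the picture viewer there is one more tool, called after "Emit:" by a JSON object that holds its "op" and its "data", one argument or row to a line. send_rows: Moves the arm, as the interface text tells. Its arguments: {"type":"object","properties":{"moves":{"type":"string"},"newtons":{"type":"number"}},"required":["moves"]}

```bash
mkdir -p pics; ls; python3 - <<'E'
from plant import ctrl
import cv2,pickle
d={}
for n in ["scene","top","wrist"]:
    c=ctrl.read_camera(n); d[n]=c
    cv2.imwrite(f"pics/{n}0.png",cv2.cvtColor(c["image"],cv2.COLOR_RGB2BGR))
    print(n,c["fovy"],c["cx"],c["cy"],c["extrinsics"].round(4).tolist())
pickle.dump(d,open("c0.pkl","wb"))
print(ctrl.get_state())
E
```

```text
pics
scene 43.75534467701331 279.7384362973026 214.82120288829603 [[-0.5287, -0.7255, 0.4405, 1.0944], [0.8487, -0.4596, 0.2616, 0.3775], [0.0127, 0.5122, 0.8588, 1.2375], [0.0, 0.0, 0.0, 1.0]]
top 53.70496448501095 282.04728733813926 207.56256759482878 [[0.0142, 0.9846, -0.1743, 0.3493], [-0.9996, 0.018, 0.0202, 0.0496], [0.023, 0.174, 0.9845, 1.1326], [0.0, 0.0, 0.0, 1.0]]
wrist 65.70646984690485 280.6877959954873 209.82538278638575 [[0.3494, 0.898, 0.2675, 0.3035], [-0.937, 0.3356, 0.0971, -0.6071], [-0.0025, -0.2845, 0.9587, 0.3718], [0.0, 0.0, 0.0, 1.0]]
{'time': 0.15, 'qpos': array([-1.36397454e+00,  2.87009207e-01,  1.57784265e+00, -9.90196712e-06,
        1.27855542e+00, -1.49991502e-01]), 'dq': array([ 0.00094314, -0.00160875, -0.00434264,  0.00146602,  0.00093449,
        0.00069579]), 'joint_efforts': array([-9.11853767e-04, -4.06603754e+01, -2.93142575e+01, -2.26599636e-04,
        3.96517935e-03, -1.91090855e-06]), 'eef_pos': array([ 0.23570295, -0.63200246,  0.24423248]), 'tcp_rot': array([ 9.84127043e-01,  1.77463068e-01, -3.05158714e-05, -9.06814087e-04]), 'contact_force': array([0.15044246, 0.07278385, 0.02790598]), 'wrist_torque': array([-0.013188  , -0.01385805, -0.01123837]), 'finger_force': 0.0, 'opening': 1.0019105125085273}
```

View pics/scene0.png

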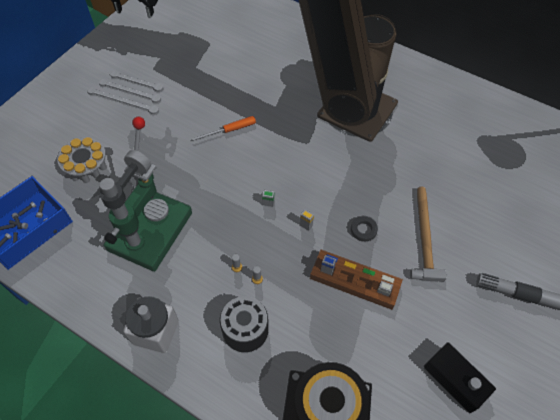

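View pics/top0.png

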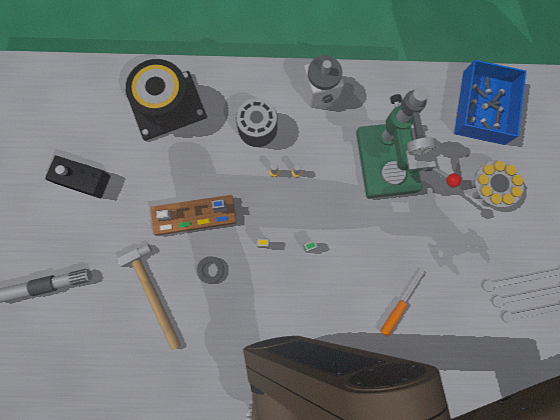

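```bash
python3 - <<'E'
import pickle,cv2,numpy as np
d=pickle.load(open("c0.pkl","rb"))
def cr(n,x,y,w=190,h=75): return cv2.resize(cv2.cvtColor(d[n]["image"][y:y+h,x:x+w],cv2.COLOR_RGB2BGR),None,fx=4,fy=4,interpolation=cv2.INTER_CUBIC)
cv2.imwrite("pics/a.png",np.vstack([cr("top",145,190),cr("top",350,130)]))
cv2.imwrite("pics/b.png",np.vstack([cr("scene",250,182,190,130)]))
E
```

```text
(no output)
```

View pics/a.png

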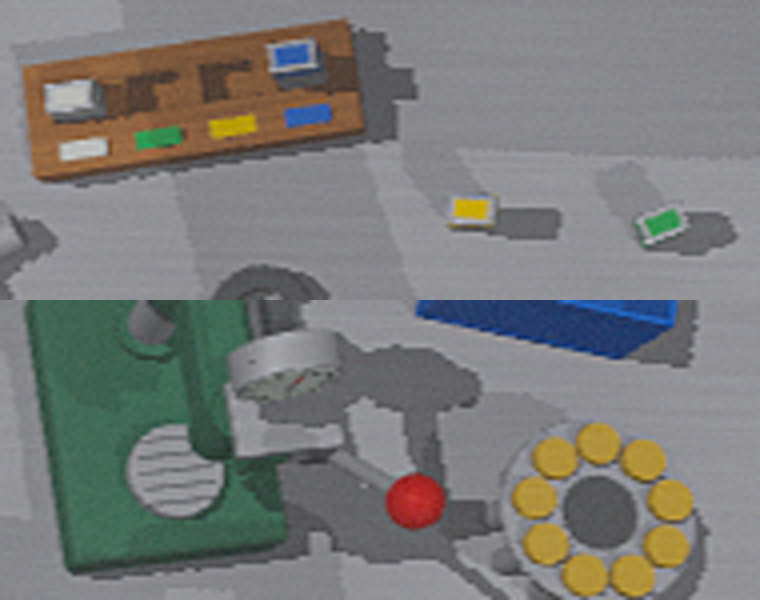

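View pics/b.png

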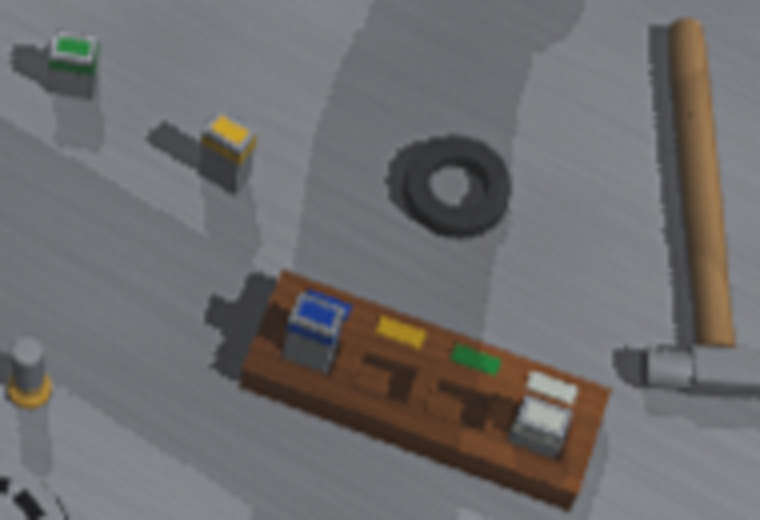

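```bash
cat > h.py <<'E'
import numpy as np, pickle
def ray(c,u,v):
    f=210/np.tan(np.radians(c["fovy"])/2); E=c["extrinsics"]
    x,y=(u-c["cx"])/f,(v-c["cy"])/f
    return E[:3,3],E[:3,:3]@np.array([x,-y,-1.])
def atz(c,u,v,z):
    o,d=ray(c,u,v); return (o+d*(z-o[2])/d[2])
E
python3 - <<'E'
from h import *
d=pickle.load(open("c0.pkl","rb")); T,S=d["top"],d["scene"]
a=lambda X,Y,z,ox=145,oy=190: atz(T,ox+X/4-.4,oy+Y/4-.4,z)
b=lambda X,Y,z: atz(S,250+X/4-.4,182+Y/4-.4,z)
pr=lambda n,*p: print(n,*[q.round(4) for q in p])
pr("labels T",*[a(x,y,.031) for x,y in[(83,149),(159,137),(233,126),(308,115)]])
pr("labels S",*[b(x,y,.031) for x,y in[(401,332),(476,360),(552,387)]])
pr("rack corners T",*[a(x,y,.03) for x,y in[(26,68),(345,20),(364,128),(36,179)]])
pr("rack corners S",*[b(x,y,.03) for x,y in[(284,270),(609,389),(573,492),(243,376)]])
pr("Y T",a(472,209.5,.06),*[a(x,y,.06) for x,y in[(452,196),(497,196),(494,222),(450,224)]])
pr("Y S",b(230,131,.06),*[b(x,y,.06) for x,y in[(217,115),(256,135),(242,150),(202,135)]])
pr("G",a(661,223,.05),b(75,47,.05))
pr("ball T,S",a(415,201,.2826,350,130),atz(S,138.2,122.8,.2826))
pr("base",*[a(x,y,.04,350,130) for x,y in[(70,272),(286,245),(28,5)]]); pr("anvil",a(175,170,.05,350,130))
for n in "TS":
    c=d[{"T":"top","S":"scene"}[n]]; im=c["image"].astype(int)
    m=(im[...,0]>120)&(im[...,1]<70)&(im[...,2]<70); v,u=np.nonzero(m); print(n,m.sum(),u.mean(),v.mean()); pr("ball",atz(c,u.mean(),v.mean(),.2826))
E
```

```text
labels T [0.4866 0.3366 0.031 ] [0.4955 0.2868 0.031 ] [0.5038 0.238  0.031 ] [0.5121 0.1884 0.031 ]
labels S [0.5052 0.2389 0.031 ] [0.4971 0.2883 0.031 ] [0.4882 0.3372 0.031 ]
rack corners T [0.5407 0.3782 0.03  ] [0.5776 0.1661 0.03  ] [0.5041 0.1508 0.03  ] [0.4662 0.3665 0.03  ]
rack corners S [0.5061 0.1538 0.03  ] [0.4697 0.3681 0.03  ] [0.5439 0.3786 0.03  ] [0.5849 0.1689 0.03  ]
Y T [0.448  0.0766 0.06  ] [0.4565 0.0898 0.06  ] [0.457  0.0607 0.06  ] [0.4401 0.0623 0.06  ] [0.4384 0.0906 0.06  ]
Y S [0.4507 0.0788 0.06  ] [0.4447 0.0653 0.06  ] [0.4442 0.0947 0.06  ] [0.459  0.0927 0.06  ] [0.4631 0.0648 0.06  ]
G [ 0.4421 -0.0467  0.05  ] [ 0.4442 -0.0461  0.05  ]
ball T,S [ 0.5663 -0.3314  0.2826] [ 0.5686 -0.3301  0.2826]
base [ 0.5743 -0.2021  0.04  ] [ 0.5958 -0.3499  0.04  ] [ 0.7629 -0.1768  0.04  ]
anvil [ 0.6441 -0.2727  0.05  ]
T 154 452.15584415584414 182.9025974025974
ball [ 0.5596 -0.3284  0.2826]
S 117 166.31623931623932 122.83760683760684
ball [ 0.533  -0.2742  0.2826]
```

```bash
cat >> h.py <<'E'
from scipy.spatial.transform import Rotation as R
def rows(targets, p=None, q=None):
    """targets: (x,y,z,alpha): tool down with tool x at world angle alpha"""
    if p is None:
        from plant import ctrl
        s=ctrl.get_state(); p,q=s["eef_pos"],s["tcp_rot"]
    R0=R.from_quat(q)
    for x,y,z,al in targets:
        Rt=R.from_matrix(np.array([[np.cos(al),np.sin(al),0],[np.sin(al),-np.cos(al),0],[0,0,-1]]))
        t=(R0.inv()*Rt).as_rotvec()/(2*np.pi); d=R0.inv().apply(np.array([x,y,z])-p)/.2
        print((x,y,z,al),t.round(4),d.round(4))
E
python3 - <<'E'
from h import *
from plant import ctrl; print(ctrl.finger_overhang)
rows([(.35,-.48,.245,.36),(.40,-.45,.245,.36)])
rows([(.46,-.29,.245,.36),(.48,-.1,.245,.9),(.4493,.0777,.245,1.62)],p=np.array([.36,-.48,.245]))if 0 else None
E
```

```text
0.014
(0.35, -0.48, 0.245, 0.36) [-0.0003 -0.     -0.0005] [ 0.801  -0.5125 -0.0027]
(0.4, -0.45, 0.245, 0.36) [-0.0003 -0.     -0.0005] [ 1.0876 -0.5658 -0.0025]
```

Emit:
{"op": "send_rows", "data": {
  "moves": "0 0 0 0.8 -0.51 0 1;0 0 0 0.8 -0.51 0 1;0 0 0 0.8 -0.51 0 1;0 0 0 1 -0.9 0 1;0 0 0 1 -0.9 0 1"
}}

```text
time: 0.78
eef_pos: [0.3608, -0.3907, 0.2447]
tcp_rot: [0.984, 0.179, -0.0, -0.001]
contact_force: [0.2, -0.4, -0.2]
opening: 1.0
finger_force: 0.0
```

```bash
python3 - <<'E'
from h import *
rows([(.46,-.29,.245,.36),(.475,-.23,.245,.9)])
E
```

```text
(0.46, -0.29, 0.245, 0.36) [-0.0003  0.     -0.0001] [ 0.6413 -0.2968 -0.0012]
(0.475, -0.23, 0.245, 0.9) [-0.0002 -0.0001 -0.086 ] [ 8.170e-01 -5.512e-01 -8.000e-04]
```

Emit:
{"op": "send_rows", "data": {
  "moves": "0 0 -0.03 0.59 -0.58 0 1;0 0 -0.06 0.59 -0.58 0 1;0 0 -0.06 0.59 -0.58 0 1;0 0 -0.1 0.83 -0.86 0 1;0 0 -0.1 0.83 -0.86 0 1"
}}

```text
time: 1.4
eef_pos: [0.4563, -0.1716, 0.245]
tcp_rot: [0.879, 0.476, 0.0, -0.0]
contact_force: [-0.2, -0.0, -0.2]
opening: 1.002
finger_force: 0.0
```

```bash
python3 - <<'E'
from h import *
rows([(.475,-.03,.245,1.3),(.44,.03,.2,1.62)])
E
```

```text
(0.475, -0.03, 0.245, 1.3) [-0.0001 -0.0001 -0.049 ] [ 6.438e-01 -3.086e-01  6.000e-04]
(0.44, 0.03, 0.2, 1.62) [-0.0001 -0.0001 -0.0999] [ 0.7992 -0.619   0.226 ]
```

Emit:
{"op": "send_rows", "data": {
  "moves": "0 0 -0.025 0.64 -0.31 0 1;0 0 -0.05 0.64 -0.31 0 1;0 0 -0.05 0.64 -0.31 0 1;0 0 -0.1 0.8 -0.62 0.22 1;0 0 -0.1 0.8 -0.62 0.22 1;0 0 -0.1 0.8 -0.62 0.22 1"
}}

```text
time: 2.15
eef_pos: [0.4398, 0.0274, 0.2001]
tcp_rot: [0.692, 0.722, -0.001, -0.001]
contact_force: [0.3, -0.5, -0.6]
opening: 0.997
finger_force: 0.0
```

```bash
python3 - <<'E'
from h import *
from plant import ctrl
import cv2
c=ctrl.read_camera("wrist"); pickle.dump(c,open("w1.pkl","wb"))
cv2.imwrite("pics/w1.png",cv2.cvtColor(c["image"],cv2.COLOR_RGB2BGR))
rows([(.4493,.0777,.12,1.62),(.4493,.0777,.037,1.62)])
E
```

```text
(0.4493, 0.0777, 0.12, 1.62) [-0.      0.0001 -0.0015] [0.2537 0.0519 0.4063]
(0.4493, 0.0777, 0.037, 1.62) [-0.      0.0001 -0.0015] [0.254  0.052  0.8213]
```

View pics/w1.png

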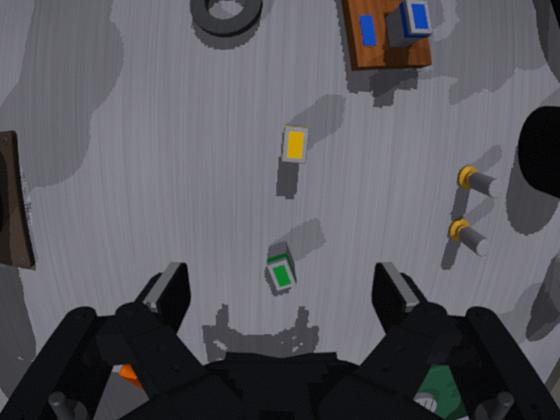

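```bash
cat >> h.py <<'E'
def wz(c,u,v,z):
    f=210/np.tan(np.radians(c["fovy"])/2); E=c["extrinsics"]
    a,b=u-c["cx"],v-c["cy"]; r=np.hypot(a,b); t=r/f
    d=E[:3,:3]@np.array([a/r*np.sin(t),-b/r*np.sin(t),-np.cos(t)]); o=E[:3,3]
    return o+d*(z-o[2])/d[2]
E
python3 - <<'E'
from h import *
import cv2
c=pickle.load(open("w1.pkl","rb")); im=c["image"].astype(int)
m=(im[...,0]>170)&(im[...,2]<90)&(im[...,1]>120); m[:110]=0; m[170:]=0; m[:,:270]=0; m[:,320:]=0
v,u=np.nonzero(m); print(m.sum(),u.mean(),v.mean(),wz(c,u.mean(),v.mean(),.06))
r=cv2.minAreaRect(np.c_[u,v].astype(np.float32)); P=np.array([wz(c,*p,.06) for p in cv2.boxPoints(r)]); print(P.round(4))
print("bluelabel",wz(c,368,30,.031))
E
```

```text
387 294.99483204134367 144.56072351421187 [0.44899127 0.07656573 0.06      ]
[[0.4424 0.0659 0.06  ]
 [0.4436 0.0878 0.06  ]
 [0.4554 0.0872 0.06  ]
 [0.4544 0.0653 0.06  ]]
bluelabel [0.51284446 0.18728607 0.031     ]
```

Emit:
{"op": "send_rows", "data": {
  "moves": "0 0 0.013 0.25 0.05 0.4 1;0 0 0.013 0.25 0.05 0.4 1;0 0 0.013 0.25 0.05 0.6 1;0 0 0.013 0.25 0.05 0.82 1;0 0 0.013 0.25 0.05 0.82 1;0 0 0.013 0.25 0.05 0.82 -0.2;0 0 0.013 0.25 0.05 0.82 -0.6;0 0 0.013 0.25 0.05 0.82 -1;0 0 0.013 0.25 0.05 0.82 -1;0 0 0.013 0.25 0.05 0.82 -1;0 0 0.013 0.25 0.05 0.82 -1;0 0 0.013 0.25 0.05 0.82 -1",
  "newtons": 40
}}

```text
time: 3.7
eef_pos: [0.4497, 0.0774, 0.0386]
tcp_rot: [0.721, 0.693, 0.0, 0.001]
contact_force: [-1.9, -0.3, 7.1]
opening: 0.226
finger_force: 40.3
```

```bash
python3 - <<'E'
from h import *
rows([(.4497,.0774,.16,1.53),(.495,.16,.16,1.6),(.536,.2438,.16,1.741)])
E
```

```text
(0.4497, 0.0774, 0.16, 1.53) [0.0003 0.     0.0003] [-3.00e-04  1.10e-03 -6.07e-01]
(0.495, 0.16, 0.16, 1.6) [ 0.0003  0.     -0.0108] [ 0.4212  0.2114 -0.6067]
(0.536, 0.2438, 0.16, 1.741) [ 0.0003  0.0001 -0.0333] [ 0.8479  0.4    -0.6065]
```

Emit:
{"op": "send_rows", "data": {
  "moves": "0 0 0 0 0 -0.15 -1;0 0 0 0 0 -0.4 -1;0 0 0 0 0 -0.61 -1;0 0 -0.011 0.2 0.1 -0.61 -1;0 0 -0.011 0.42 0.21 -0.61 -1;0 0 -0.033 0.64 0.3 -0.61 -1;0 0 -0.033 0.85 0.4 -0.61 -1;0 0 -0.033 0.85 0.4 -0.61 -1;0 0 -0.033 0.85 0.4 -0.61 -1"
}}

```text
time: 4.82
eef_pos: [0.5341, 0.244, 0.1577]
tcp_rot: [0.645, 0.764, -0.001, -0.001]
contact_force: [0.3, -0.3, -4.7]
opening: 0.224
finger_force: 40.3
```

```bash
python3 - <<'E'
from h import *
from plant import ctrl
import cv2
for n in ("wrist","scene","top"):
    c=ctrl.read_camera(n); pickle.dump(c,open(n+"2.pkl","wb"))
    cv2.imwrite(f"pics/{n}2.png",cv2.cvtColor(c["image"],cv2.COLOR_RGB2BGR))
w=cv2.imread("pics/wrist2.png"); s=cv2.imread("pics/scene2.png")
a=cv2.resize(w[:,120:440],None,fx=1.25,fy=1.25); b=cv2.resize(s[190:330,290:423],(500,525))
cv2.imwrite("pics/m2.png",np.hstack([cv2.resize(a,(400,525)),b[:,:400]]))
E
```

```text
(no output)
```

View pics/m2.png

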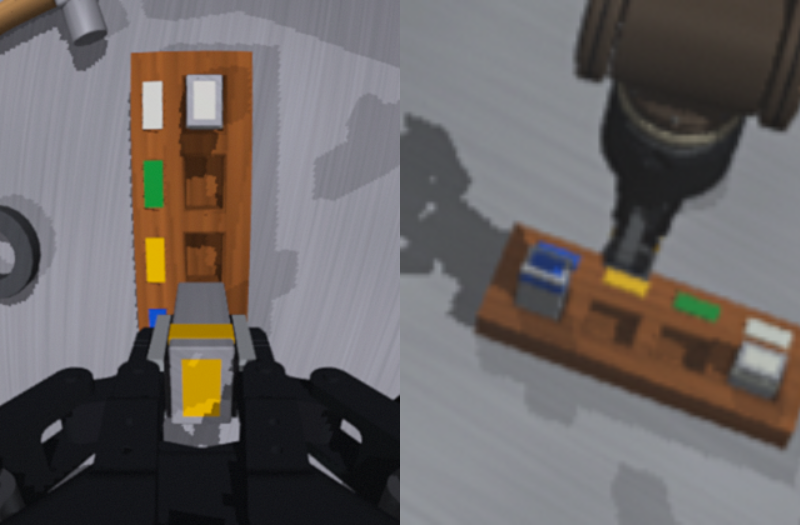

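```bash
python3 - <<'E'
from h import *
from plant import ctrl
c=pickle.load(open("wrist2.pkl","rb")); f=lambda X,Y,z: wz(c,120+X/1.25-.2,Y/1.25-.2,z).round(4)
print("labels",f(152,105,.031),f(154,184,.031),f(155,260,.031))
print("slot Y top edge corners",f(184,232,.03),f(223,232,.03))
print("slot G corners",f(184,154,.03),f(224,154,.03),f(184,209,.03),f(224,208,.03))
print("rack far corners",f(131,53,.03),f(252,52,.03))
print("block bottom front edge",f(178,283,.119),f(223,283,.119))
print("block top patch corners",f(184,360,.179),f(220,358,.179),f(221,415,.179),f(182,415,.179))
print(ctrl.get_state()["eef_pos"])
rows([(.536,.2438,.1577,1.741)])
E
```

```text
labels [0.4872 0.3354 0.031 ] [0.4963 0.2863 0.031 ] [0.504  0.2372 0.031 ]
slot Y top edge corners [0.5198 0.2587 0.03  ] [0.5445 0.2629 0.03  ]
slot G corners [0.5118 0.3079 0.03  ] [0.5363 0.3121 0.03  ] [0.5174 0.2734 0.03  ] [0.5424 0.2784 0.03  ]
rack far corners [0.4681 0.3672 0.03  ] [0.5423 0.3798 0.03  ]
block bottom front edge [0.5217 0.2556 0.119 ] [0.5409 0.2589 0.119 ]
block top patch corners [0.5273 0.2531 0.179 ] [0.5378 0.2556 0.179 ] [0.5423 0.2342 0.179 ] [0.5298 0.2321 0.179 ]
[0.53460291 0.2432797  0.15876081]
(0.536, 0.2438, 0.1577, 1.741) [-0.0002  0.     -0.0005] [0.0014 0.0073 0.0053]
```

Emit:
{"op": "send_rows", "data": {
  "moves": "0 0 0 0.002 0.007 0.2 -1;0 0 0 0.002 0.007 0.38 -1;0 0 0 0.002 0.007 0.41 -1;0 0 0 0.002 0.007 0.42 -1;0 0 0 0.002 0.007 0.44 -1;0 0 0 0.002 0.007 0.46 -1;0 0 0 0.002 0.007 0.475 -1;0 0 0 0.002 0.007 0.475 -1"
}}

```text
time: 5.98
eef_pos: [0.5365, 0.2448, 0.0641]
tcp_rot: [0.645, 0.764, -0.0, -0.0]
contact_force: [-0.0, 0.4, -2.5]
opening: 0.23
finger_force: 40.4
```

Emit:
{"op": "send_rows", "data": {
  "moves": "0 0 0 -0.004 -0.003 0.015 -1;0 0 0 -0.004 -0.003 0.03 -1;0 0 0 -0.004 -0.003 0.045 -1;0 0 0 -0.004 -0.003 0.06 -1;0 0 0 -0.004 -0.003 0.07 -1;0 0 0 -0.004 -0.003 0.075 -1;0 0 0 -0.004 -0.003 0.075 -1"
}}

```text
time: 6.85
eef_pos: [0.5362, 0.244, 0.0493]
tcp_rot: [0.645, 0.764, -0.0, -0.0]
contact_force: [-0.5, 0.1, -3.7]
opening: 0.228
finger_force: 40.4
```

Still hanging free; lower the last bit until contact.

Emit:
{"op": "send_rows", "data": {
  "moves": "0 0 0 0 0 0.005 -1;0 0 0 0 0 0.008 -1;0 0 0 0 0 0.01 -1;0 0 0 0 0 0.01 -1"
}}

```text
time: 7.35
eef_pos: [0.5365, 0.244, 0.0487]
tcp_rot: [0.645, 0.764, -0.0, 0.0]
contact_force: [-2.8, -0.6, 5.3]
opening: 0.226
finger_force: 41.6
```

Emit:
{"op": "send_rows", "data": {
  "moves": "0 0 0 0 0 0 -0.5;0 0 0 0 0 0 -0.4;0 0 0 0 0 0 -0.3;0 0 0 0 0 0 -0.2;0 0 0 0 0 0 0;0 0 0 0 0 0 0;0 0 0 0 0 -0.1 0;0 0 0 0 0 -0.3 0;0 0 0 0 0 -0.6 0;0 0 0 0 0 -0.9 0;0 0 0 0 0 -0.9 0;0 0 0 0 0 -0.9 0"
}}

```text
time: 8.85
eef_pos: [0.5361, 0.2439, 0.2284]
tcp_rot: [0.645, 0.764, 0.001, 0.0]
contact_force: [-0.8, 0.4, 0.2]
opening: 0.499
finger_force: 0.0
```

```bash
python3 - <<'E'
from h import *
from plant import ctrl
import cv2
for n in ("wrist","top"):
    c=ctrl.read_camera(n); pickle.dump(c,open(n+"3.pkl","wb"))
    cv2.imwrite(f"pics/{n}3.png",cv2.cvtColor(c["image"],cv2.COLOR_RGB2BGR))
w=cv2.imread("pics/wrist3.png"); t=cv2.imread("pics/top3.png")
cv2.imwrite("pics/m3.png",np.hstack([w[:,120:440],cv2.resize(t[120:225,405:520],(460,420),interpolation=cv2.INTER_CUBIC)]))
E
```

```text
(no output)
```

View pics/m3.png

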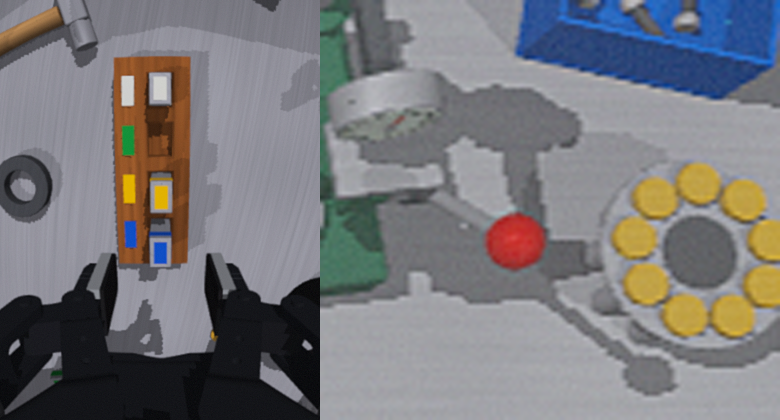

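```bash
python3 - <<'E'
from h import *
c=pickle.load(open("wrist3.pkl","rb"))
print("block patch",wz(c,120+161.5,196,.07),"label",wz(c,120+129,188,.031))
rows([(.545,.15,.37,1.5),(.55,.06,.37,1.2)])
q=lambda a:R.from_matrix(np.array([[np.cos(a),np.sin(a),0],[np.sin(a),-np.cos(a),0],[0,0,-1]])).as_quat()
rows([(.555,-.05,.37,.9),(.56,-.12,.37,.6)],np.array([.55,.06,.37]),q(1.2))
rows([(.565,-.25,.37,.3),(.5675,-.3,.37,.14)],np.array([.56,-.12,.37]),q(.6))
E
```

```text
block patch [0.53679154 0.2445949  0.07      ] label [0.50422524 0.23779984 0.031     ]
(0.545, 0.15, 0.37, 1.5) [-0.0005  0.0001  0.0381] [-0.4702 -0.0321 -0.7209]
(0.55, 0.06, 0.37, 1.2) [-0.0005  0.0002  0.0858] [-0.9181 -0.0828 -0.7206]
(0.555, -0.05, 0.37, 0.9) [0.     0.     0.0477] [-0.5036  0.2226  0.    ]
(0.56, -0.12, 0.37, 0.6) [0.     0.     0.0955] [-0.8207  0.3727  0.    ]
(0.565, -0.25, 0.37, 0.3) [0.     0.     0.0477] [-0.3464  0.5506  0.    ]
(0.5675, -0.3, 0.37, 0.14) [0.     0.     0.0732] [-0.4772  0.764   0.    ]
```

Emit:
{"op": "send_rows", "data": {
  "moves": "0 0 0 0 0 -0.3 0.2;0 0 0 0 0 -0.6 0.2;0 0 0.02 -0.2 -0.02 -0.72 0.2;0 0 0.04 -0.47 -0.03 -0.72 0.2;0 0 0.06 -0.7 -0.06 -0.72 0.2;0 0 0.086 -0.92 -0.083 -0.72 0.2;0 0 0.086 -0.92 -0.083 -0.72 0.2;0 0 0.086 -0.92 -0.083 -0.72 0.2"
}}

```text
time: 9.95
eef_pos: [0.5504, 0.0601, 0.3699]
tcp_rot: [0.825, 0.564, -0.001, -0.001]
contact_force: [0.1, 0.8, 0.1]
opening: 0.597
finger_force: 0.0
```

Emit:
{"op": "send_rows", "data": {
  "moves": "0 0 0.025 -0.25 0.11 0 0.2;0 0 0.048 -0.5 0.22 0 0.2;0 0 0.07 -0.66 0.3 0 0.2;0 0 0.096 -0.82 0.373 0 0.2;0 0 0.096 -0.82 0.373 0 0.2;0 0 0.096 -0.82 0.373 0 0.2"
}}

```text
time: 10.7
eef_pos: [0.5607, -0.1186, 0.3708]
tcp_rot: [0.956, 0.295, -0.0, -0.001]
contact_force: [-0.5, -0.3, 0.2]
opening: 0.6
finger_force: 0.0
```

```bash
python3 - <<'E'
from h import *
from plant import ctrl
import cv2
c=ctrl.read_camera("wrist"); pickle.dump(c,open("w4.pkl","wb")); cv2.imwrite("pics/w4.png",cv2.cvtColor(c["image"],cv2.COLOR_RGB2BGR))
s=ctrl.get_state(); print(s["eef_pos"],s["qpos"])
rows([(.565,-.25,.37,.3),(.5675,-.3308,.37,.14)])
im=c["image"].astype(int); m=((im[...,0]>100)&(im[...,1]<60)&(im[...,2]<60)).astype(np.uint8)
n,l,st,ce=cv2.connectedComponentsWithStats(m)
for i in range(1,n):
    if st[i,4]>60: print(st[i],ce[i],wz(c,*ce[i],.2826))
E
```

```text
[ 0.56065995 -0.11848749  0.37105581] [-3.85490556e-01 -7.77214687e-03  1.67729861e+00  5.28123131e-04
  1.47278915e+00  5.86328013e-01]
(0.565, -0.25, 0.37, 0.3) [-0.0001  0.      0.0476] [-0.3528  0.5553  0.0048]
(0.5675, -0.3308, 0.37, 0.14) [-0.0001  0.      0.073 ] [-0.5702  0.8961  0.0045]
```

View pics/w4.png

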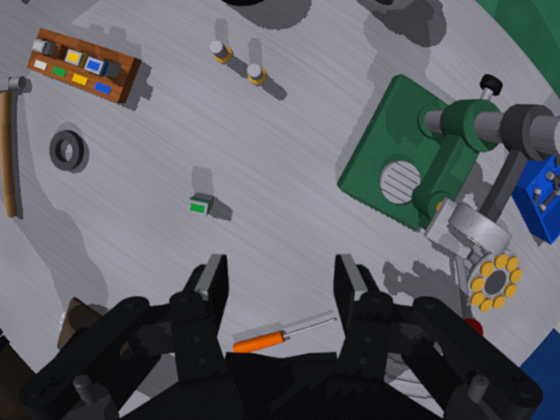

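```bash
python3 - <<'E'
from h import *
c=pickle.load(open("w4.pkl","rb")); a,b,d=[wz(c,*p,.04) for p in((340,187),(401,74),(424,230))]
print(a,b,d,np.arctan2(*(b-a)[1::-1]))
rows([(.51,-.24,.37,.3),(.46,-.30,.37,.14)])
E
```

```text
[ 0.58504102 -0.20612528  0.04      ] [ 0.77452261 -0.18236609  0.04      ] [ 0.60952589 -0.36345339  0.04      ] 0.12473942572371313
(0.51, -0.24, 0.37, 0.3) [-0.0001  0.      0.0476] [-0.5517  0.359   0.0049]
(0.46, -0.3, 0.37, 0.14) [-0.0001  0.      0.073 ] [-0.9273  0.4659  0.0048]
```

Emit:
{"op": "send_rows", "data": {
  "moves": "0 0 0.024 -0.28 0.18 0 0.2;0 0 0.048 -0.55 0.36 0 0.2;0 0 0.073 -0.75 0.42 0 0.2;0 0 0.073 -0.93 0.47 0 0.2;0 0 0.073 -0.93 0.47 0 0.2;0 0 0.073 -0.93 0.47 0 0.2"
}}

```text
time: 11.5
eef_pos: [0.46, -0.301, 0.3714]
tcp_rot: [0.998, 0.069, 0.0, -0.0]
contact_force: [-0.1, 0.3, -0.2]
opening: 0.6
finger_force: 0.0
```

```bash
python3 - <<'E'
from h import *
from plant import ctrl
import cv2
c=ctrl.read_camera("wrist"); pickle.dump(c,open("w5.pkl","wb")); cv2.imwrite("pics/w5.png",cv2.cvtColor(c["image"],cv2.COLOR_RGB2BGR))
s=ctrl.get_state(); print(s["eef_pos"],s["qpos"])
im=c["image"].astype(int); m=((im[...,0]>90)&(im[...,1]<60)&(im[...,2]<60)).astype(np.uint8)
n,l,st,ce=cv2.connectedComponentsWithStats(m)
for i in range(1,n):
    if st[i,4]>60: print(st[i],ce[i],wz(c,*ce[i],.2826))
E
```

```text
[ 0.46015005 -0.30088501  0.37145916] [-7.63933604e-01 -6.20364923e-02  1.72937510e+00  6.04380432e-04
  1.47407426e+00  6.67427648e-01]
[ 328   53   44   44 1491] [349.09657948  74.3869886 ] [ 0.56676438 -0.33188184  0.2826    ]
[ 0 80 25  8 74] [12.33783784 83.85135135] [ 0.5465676  -0.05960947  0.2826    ]
```

View pics/w5.png

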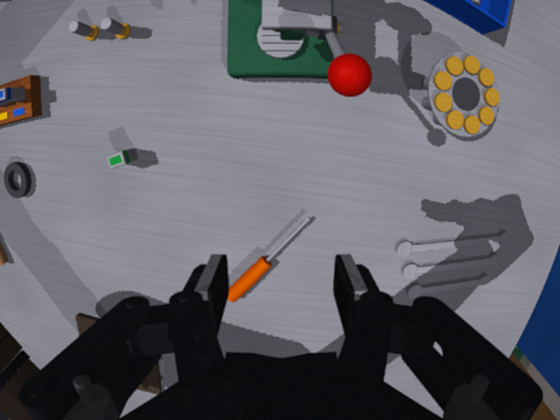

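```bash
python3 - <<'E'
from h import *
rows([(.567,-.3315,.37,.14),(.567,-.3315,.278,.14)])
E
```

```text
(0.567, -0.3315, 0.37, 0.14) [-0.     -0.0001 -0.0001] [0.5078 0.2258 0.0075]
(0.567, -0.3315, 0.278, 0.14) [-0.     -0.0001 -0.0001] [0.5075 0.2259 0.4675]
```

Emit:
{"op": "send_rows", "data": {
  "moves": "0 0 0 0.25 0.113 0 0.2;0 0 0 0.508 0.226 0 0.2;0 0 0 0.508 0.226 0 0.2;0 0 0 0.508 0.226 0.1 0.2;0 0 0 0.508 0.226 0.25 0.2;0 0 0 0.508 0.226 0.4 0.2;0 0 0 0.508 0.226 0.467 0.2;0 0 0 0.508 0.226 0.467 0.2"
}}

```text
time: 12.55
eef_pos: [0.5653, -0.3324, 0.277]
tcp_rot: [0.998, 0.068, -0.001, -0.001]
contact_force: [-0.1, -0.5, 0.4]
opening: 0.6
finger_force: 0.0
```

Emit:
{"op": "send_rows", "data": {
  "moves": "0 0 0 0 0 0 -0.1;0 0 0 0 0 0 -0.3;0 0 0 0 0 0 -1;0 0 0 0 0 0 -1;0 0 0 0 0 0 -1;0 0 0 0 0 0 -1",
  "newtons": 25
}}

```text
time: 13.3
eef_pos: [0.5664, -0.3322, 0.2802]
tcp_rot: [0.998, 0.069, 0.001, -0.001]
contact_force: [-1.9, 5.4, 4.6]
opening: 0.333
finger_force: 24.3
```

Emit:
{"op": "send_rows", "data": {
  "moves": "0 0 0 -0.048 0 0.031 -1;0 0 0 -0.093 0 0.065 -1;0 0 0 -0.135 0 0.103 -1;0 0 0 -0.173 0 0.145 -1;0 0 0 -0.207 0 0.19 -1;0 0 0 -0.238 0 0.238 -1;0 0 0 -0.238 0 0.238 -1;0 0 0 -0.238 0 0.238 -1"
}}

```text
time: 14.3
eef_pos: [0.5192, -0.3386, 0.2318]
tcp_rot: [0.998, 0.068, 0.0, -0.001]
contact_force: [-2.0, 6.2, 4.4]
opening: 0.333
finger_force: 25.7
```

Emit:
{"op": "send_rows", "data": {
  "moves": "0 0 0 -0.026 0 0.05 -1;0 0 0 -0.048 0 0.103 -1;0 0 0 -0.065 0 0.157 -1;0 0 0 -0.077 0 0.212 -1;0 0 0 -0.085 0 0.268 -1;0 0 0 -0.087 0 0.325 -1;0 0 0 -0.087 0 0.325 -1;0 0 0 -0.087 0 0.325 -1;0 0 0 -0.087 0 0.325 -1"
}}

```text
time: 15.42
eef_pos: [0.5019, -0.3409, 0.1663]
tcp_rot: [0.998, 0.068, -0.0, -0.001]
contact_force: [-1.5, 7.5, 3.7]
opening: 0.335
finger_force: 26.6
```

```bash
python3 - <<'E'
from h import *
from plant import ctrl
import cv2
im={}
for n in ("scene","top"):
    c=ctrl.read_camera(n); pickle.dump(c,open(n+"6.pkl","wb")); im[n]=cv2.cvtColor(c["image"],cv2.COLOR_RGB2BGR)
a=cv2.resize(im["scene"][60:200,60:193],(399,420),interpolation=cv2.INTER_CUBIC)
b=cv2.resize(im["scene"][220:320,295:428],(399,300),interpolation=cv2.INTER_CUBIC)
b=cv2.copyMakeBorder(b,0,120,0,0,cv2.BORDER_CONSTANT)
cv2.imwrite("pics/m6.png",np.hstack([a,b])); print(ctrl.get_state())
E
```

```text
{'time': 15.525, 'qpos': array([-7.64362373e-01,  2.14512129e-01,  1.81409307e+00,  1.76661381e-03,
        1.11526931e+00,  6.68688312e-01]), 'dq': array([ 0.0011572 , -0.00079242,  0.00210187, -0.00030282,  0.00107109,
        0.00131242]), 'joint_efforts': array([-2.69180462e+00, -3.38552499e+01, -2.83292842e+01, -7.59901218e-01,
       -1.32392395e+00, -9.47697088e-03]), 'eef_pos': array([ 0.50188811, -0.34090295,  0.16633318]), 'tcp_rot': array([ 9.97654971e-01,  6.84297334e-02, -1.80503745e-04, -1.37755406e-03]), 'contact_force': array([-1.75166152,  7.85930211,  3.62085898]), 'wrist_torque': array([0.98279028, 0.22982247, 0.02620326]), 'finger_force': 26.597700119018555, 'opening': 0.3298522426575195}
```

View pics/m6.png

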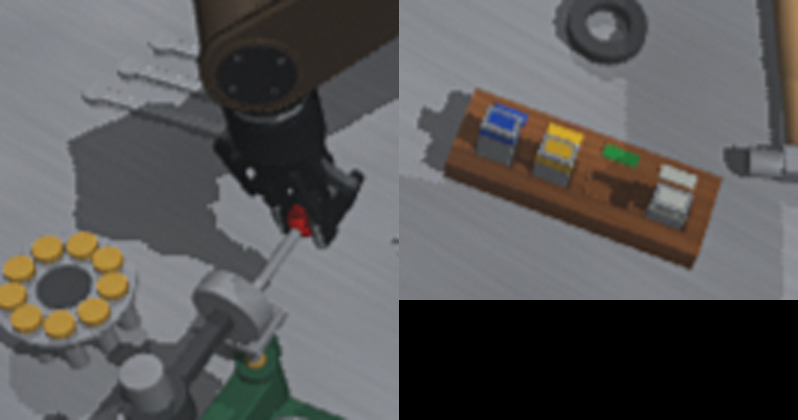

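```bash
python3 -c "
from plant import ctrl
print(ctrl.sign_off())"
```

```text
the job is handed in; nothing more can be done
None
```

The yellow block is home and released in the yellow-labelled slot, and the gripper is holding the cam lever level to within about 1° by my measurement; I handed the job in at 15.5 s, and it returned no verdict.

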